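Hook the dish caddy out from under the wire rack with the ladle

ROBOT

A 6-joint arm with a two-finger parallel gripper is mounted at the origin on the work surface. World frame = base frame: x ahead of the robot, y to its left, z up, the work surface at z = 0. Lengths are in m, angles in rad, forces in N, time in s.
With the tool pointing down it reaches from about 0.3 to 0.85 m from the base axis. Payload 4.2 kg.
Tool frame: the origin (TCP) lies on the centre line of the jaws, within the pads' length; the fingertips stand 14 mm ahead of it and the grasp point (between the pads) lies 5 mm behind it (arm.tcp_to_tips is the distance from the TCP to the fingertips, in m); z points along the fingers, x is the direction in which the jaws open and shut, and the axes are right-handed (so a half turn about z gives the same grasp; the last joint's range is limited). The gripper opens to 91 mm and grips with 3 to 60 N. Pads are 32 mm wide; open, the fingers measure 118 mm over their backs; the gripper's body (76 mm by 178 mm) begins 60 mm behind the grasp point.
Start: joints at [-1.339, 0.32, 1.565, -0, 1.257, -0.02], TCP at [0.143, -0.557, 0.228] pointing down, gripper open.
Joint ranges: [-3.11, 3.11], [-0.84, 2.01], [0.21, 2.61], [-1.34, 4.49], [0.05, 2.63], [-2.56, 2.56]. Speed limits (rad/s): [2.57, 2.57, 3.14, 3.14, 3.14, 3.14].

INTERFACE

Orientations are given as a rotation vector (axis times angle).
In Python, from workcell import arm gives the robot as it stands. The module is installed in compiled form; this text tells all that it offers.
- The arm moves only by the tool step_arm, never from a script. Its argument "rows" is a list that holds one entry, the list of rows, each a list of 5 numbers: the shift along the tool's x, y, z in cm, then the turn about the tool's z in rad, then the finger opening in cm, from 0 to 9.12. A call has 1 to 20 rows; each row shifts and turns the commanded pose from where the row before left it, along the tool's axes as they then stand; what a row does not reach is not made up. A row lasts 1/8 s, in which the tool goes at most 62.5 mm and 10.7 degrees, less where a joint would pass 70% of its speed; a pose out of reach is approached as far as the arm can. A call with a gripper value outside its range is refused whole. The fingers move at their own pace and stop on an object; "grip_force" is the grip in N (left out, the last holds). Time passes only in rows, so rows that do not move let the fingers close. It gives the time, the measured TCP pose, the force and the opening at its end, in the units of the state.
- arm.get_obs(): the state, without advancing time (a new reading comes with each control period).
- arm.capture(name): name is "side" or "top" or "wrist"; returns a dict with "frame" (480x640x3 uint8, red, green, blue), "K" (3x3 intrinsics, pixels), "k1" (the pictures are not rectified: a ray, as slopes to the right and down, at radius r is drawn at 1 + k1 r^2 times it, then the intrinsics apply), "R" (3x3) and "t" (3): a world point X has camera coordinates R X + t. Camera axes: x right, y down, z forward; pixel columns grow to the right and rows downward; lengths in m; the calibration is good to about 2 mm. A picture is of the moment at which its call begins. There is no depth.
- arm.sign_off(): hands the job in, once; it reports no verdict.
The state is a dict: "clock": time; "joint_positions": joint angles; "joint_velocities": joint speeds; "joint_efforts": joint torques, N m; "tcp_pos": TCP position; "tool_rot": TCP orientation; "force": force on the tool from outside, world axes, zero at the start; "wrist_torque": the same for the moment, N m; "opening": finger opening in m.
Only numpy, scipy, OpenCV 4.12 (cv2) and the standard library are available. Lean on these libraries where they do the work, as an engineer would, in place of code of your own. Each camera call takes 0.05 s, during which the arm holds its last target. There are 200 camera calls.

TASK

With the hooked end of the black ladle, catch the steel bail of the red dish caddy that stands under the wire rack and drag the caddy by it, clear of whatever stands between, onto the middle of the round cork mat, its blue dish still upright inside. Then unhook the ladle and lay it down on the grey ladle mat without dropping it. Do not touch the caddy with the gripper, and leave everything else standing where it is.

Things in the scene. Friction and masses are not known exactly. Their poses are not given: they have to be found in the camera images.
- ladle: Loose black steel ladle, 200 mm long, 0.14-0.28 kg, level on its bowl and hook leg. Origin: table plane, mid-length; x along the handle to the hook end, z up. Handle: flat-sided bar 14 mm wide, z = 40 to 52 mm, x = -50 to +100 mm. Bowl: 56 mm across, 30 mm high, centred at x = -72 mm, underside at z = 0. Hook: round leg 10 mm thick straight down from the handle at x = +95 mm to z = 0.
- ladle_grip (a point): Middle of the ladle's handle bar where it is best gripped from above, across the handle: x = -25, z = 46 mm in the ladle's frame.
- bail_gap (a point): Best point for lowering the hook leg into the opening between bail and front wall (x = -62, y = 0 in the caddy's frame, on the table plane; the opening is clear down to the table). When pulled, the leg settles in the bail's nose, its axis at about x = -78 mm.
- ladle_tip (a point): Lower end of the ladle's hook leg (x = +95 mm, z = 0 in the ladle's frame).
- caddy: Loose red square open tray, 90 x 90 mm, 36 mm high, walls and floor 4 mm, 0.2-0.4 kg, a blue dish in it, on the table under the wire rack. Origin: centre of its underside, z up. In front (its -x) a level steel bail sticks out. Hooked by the bail's nose and pulled, it slides on the table with ordinary friction and trails behind the hook like a trailer.
- caddy_bail (a point): Nose of the caddy's bail (bow of 8 mm round bar), on the bar's centre line, 24 mm above the table. In the caddy's frame the bar runs from the front wall at (-45, +-32) mm through (-76, +-18) to this nose at (-87, 0).
- sauce_dish: Loose blue ceramic dish, 68 mm across, 26 mm high, standing in the caddy, 0.1 kg. Origin: centre of its underside.
- rack: Fixed steel wire rack over the caddy, 170 mm deep (its x), 246 mm wide (its y). Origin: on the table, centre of its footprint. Its open front faces its own -x; the bail looks out that way. Round 12 mm posts at x = +-77, y = +-115 mm, open between them. The deck of wires lies 126 to 139 mm above the table, gaps too narrow for a gripper; nothing stands on it.
- round_mat: Round cork mat, 200 mm across, 1 mm thick, flat on the table, only a marking (nothing catches on it). Origin: its centre.
- ladle_mat: Grey felt mat, 230 x 90 mm (its x and y), 1.4 mm thick, only a marking: the ladle stands on the table plane through it. Origin: its centre. The ladle starts on it.
- dip_dish: Bystander: loose white ceramic dipping dish, 84 mm across, 28 mm high. Origin: centre of its underside.
- rest: Bystander: loose green glass chopstick rest, 80 x 26 mm (its x and y), 20 mm high. Origin: centre of its underside.
- cup: Bystander: loose white cup without handle, 68 mm across, 62 mm high. Origin: centre of its underside. The dish, the chopstick rest and the cup change places with each other; one of them stands between the rack and the cork mat.
- lidded_box: Bystander: loose white plastic lidded box, 98 x 148 mm (its x and y), 78 mm high. Origin: centre of its underside.
- bottle: Bystander: loose amber glass bottle, 56 mm across, 170 mm high. Origin: centre of its underside.
Things that resemble listed ones, but are neither listed nor needed, are in the scene too. What is shaped like the ladle but green or turquoise is not meant. Leave any green look-alike of the caddy alone.

How it is judged:
On the way, in this order (a step that is already met when the one before it is completed fails the run):
1. the ladle's hook leg stands inside the caddy's bail (x of ladle_tip in the frame of caddy between -0.095 and -0.045 m and y of ladle_tip in the frame of caddy between -0.03 and 0.03 m and z of ladle_tip in the frame of caddy below 0.02 m), for 0.1 s.
2. the caddy has reached the middle of the cork mat (45 mm) with the hook still in its bail (all of step 1 and horizontal distance between caddy and round_mat below 0.045 m), for 0.1 s.
At the end, for the whole second after the job is handed in: The caddy stands level and still with its centre within 45 mm of the cork mat's centre, the blue dish upright in it; the ladle stands level and still on the table, released, its middle within 60 mm of the grey mat's centre; the bystanders are within 20 mm of where they were and upright (horizontal distance between caddy and round_mat below 0.045 m and angle between caddy's own z axis and vertical below 0.1 rad and linear speed of each of caddy, ladle below 0.02 m/s and angle between sauce_dish's own z axis and vertical below 0.3 rad and distance between sauce_dish and caddy below 0.035 m and horizontal distance between ladle and ladle_mat below 0.06 m and height (world z) of ladle below 0.012 m and angle between ladle's own z axis and vertical below 0.15 rad); the robot touches nothing.
It fails at once if the gripper or arm touches the caddy or the dish inside it (contact force between any of the fingers, the arm and caddy above 1 N or contact force between any of the fingers, the arm and sauce_dish above 1 N).
It fails at once if the caddy tips by more than 17 degrees (angle between caddy's own z axis and vertical above 0.3 rad).
It fails at once if the sauce dish tips by more than 26 degrees or leaves the caddy (angle between sauce_dish's own z axis and vertical above 0.45 rad or distance between sauce_dish and caddy above 0.035 m).
It fails at once if the ladle is dropped (falls loose faster than 0.7 m/s) (linear speed of ladle above 0.7 m/s and contact force between the fingers and ladle below 0.1 N).
It fails at once if a bystander (white dish, chopstick rest, cup, lidded box, bottle) is shifted by more than 20 mm or tipped (distance of any of dip_dish, rest, cup, lidded_box, bottle from where it was at the start of the episode above 0.02 m or angle between any of dip_dish, rest, cup, lidded_box, bottle's own z axis and vertical above 0.3 rad).
It also fails if it takes over 64 s, if anything falls off the work surface, if the arm or the gripper's body presses on something with over 40 N, if the wrist force passes 120 N, or if a joint passes its speed limit or range.

## Working session

There is one attempt and no reset: what is moved stays moved. The work goes in short steps, Python scripts to look and compute and a tool call to move; the robot and the scene stay as the last step left them, time stands still between calls to the robot, and variables do not carry over. Pictures are saved under pics/ and viewed, about 8 in all and at most 12, crops included, and the job is handed in when it is done.

Besides the shell and the picture viewer there is one more tool, called as name(argument=value, ...) on one line, values as JSON. step_arm: Moves the arm, as the interface text tells. Its arguments: {"type":"object","properties":{"rows":{"type":"array","items":{"type":"array","items":{"type":"array","items":{"type":"number"}}}},"grip_force":{"type":"number"}},"required":["rows"]}

```bash
mkdir -p pics
cat > h.py <<'E'
import numpy as np, cv2
from workcell import arm
from scipy.spatial.transform import Rotation as Ro
def cap(n,f=None):
    c=arm.capture(n); c={k:(np.array(v)) for k,v in c.items()}
    if f: cv2.imwrite('pics/'+f,c['frame'][:,:,::-1])
    return c
def ray(c,uv):
    uv=np.atleast_2d(uv).astype(float)[:,None]
    D=np.array([float(c['k1']),0,0,0,0])
    p=cv2.undistortPoints(uv,c['K'].astype(float),D)[:,0]
    d=np.c_[p,np.ones(len(p))]@c['R']; o=-c['R'].T@c['t'].ravel()
    return o,d
def onz(c,uv,z):
    o,d=ray(c,uv); s=(z-o[2])/d[:,2]; return o+s[:,None]*d
def proj(c,X):
    X=np.atleast_2d(X).astype(float)
    return cv2.projectPoints(X,cv2.Rodrigues(c['R'].astype(float))[0],c['t'].astype(float).reshape(3,1),c['K'].astype(float),np.array([float(c['k1']),0,0,0,0]))[0][:,0]
E
python3 - <<'E'
from h import *
import pickle
t=cap('top','top0.png'); s=cap('side','side0.png'); pickle.dump((t,s),open('v0.pkl','wb'))
o=arm.get_obs(); print(o['tcp_pos'],o['tool_rot'],o['clock'])
R=Ro.from_rotvec(o['tool_rot']).as_matrix(); print(R.round(3))
for c in(t,s): print(-c['R'].T@c['t'].ravel(),c['K'][0,0],c['k1'])
E
```

```text
[ 0.14315367 -0.55643586  0.22723385] [-2.48197334e+00  1.92433743e+00  1.94728059e-03] 0.1
[[ 0.249 -0.968 -0.   ]
 [-0.968 -0.249  0.002]
 [-0.002 -0.    -1.   ]]
[ 0.29642234 -0.01582368  1.19360139] 458.69936852923445 -0.02258357136625403
[-0.35078156 -1.02842887  0.88209052] 480.1922666223078 0.029126351355303722
```

View pics/top0.png

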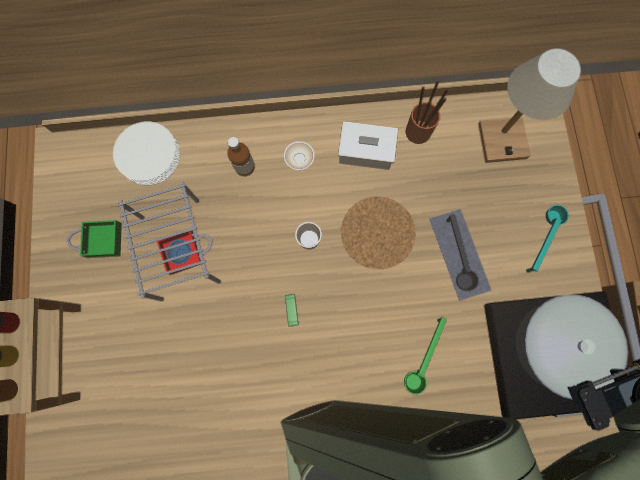

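View pics/side0.png

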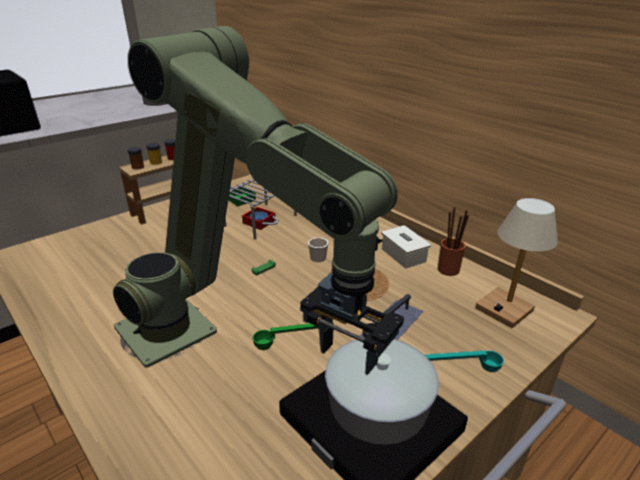

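The top view shows the caddy under the rack at (180,251), with its bail nose at about (212,243). The cup at (308,235) stands between the rack and the cork mat at (377,232). The ladle runs from its bowl at (467,282) to its hook at (450,217). The side view is partly hidden by the arm. Next I'll measure these positions.

Run:
```python
from h import *
import pickle
t,s=pickle.load(open('v0.pkl','rb'))
f=t['frame']; hsv=cv2.cvtColor(f,cv2.COLOR_RGB2HSV)
def blob(m,roi):
    x0,y0,x1,y1=roi; k=np.zeros(m.shape,np.uint8); k[y0:y1,x0:x1]=m[y0:y1,x0:x1]
    cs,_=cv2.findContours(k,cv2.RETR_EXTERNAL,cv2.CHAIN_APPROX_NONE); return max(cs,key=cv2.contourArea)
H,S,V=[hsv[...,i].astype(int) for i in range(3)]
def xy(uv,z): return onz(t,uv,z)[:,:2].round(4).tolist()
c=blob(((S>100)&(V<185)).astype(np.uint8),(330,185,425,280)); e=cv2.fitEllipse(cv2.convexHull(c)); print('mat',e,xy(e[0],.001))
# ladle mat: grey bluish + dark
c=blob((S<90).astype(np.uint8),(420,200,500,310)); r=cv2.minAreaRect(c); print('lmat',r,xy(r[0],.001))
b=xy(cv2.boxPoints(r),.001);print(b)
m=((V<62)).astype(np.uint8)
c=blob(m,(425,205,490,298)); r=cv2.minAreaRect(c); print('ladle',r,xy(cv2.boxPoints(r),.046))
red=((H<8)|(H>172))&(S>150)&(V>80); c=blob(red.astype(np.uint8),(145,215,205,285)); print('red',cv2.minAreaRect(np.argwhere(red[215:285,145:205])[:,::-1].astype(np.float32)+[145,215] if 0 else (np.argwhere(red[215:285,145:205])[:,::-1]+[145,215]).astype(np.float32)))
p=(np.argwhere(red[215:285,145:205])[:,::-1]+[145,215]).astype(np.float32); r=cv2.minAreaRect(p); print(xy(cv2.boxPoints(r),.036),xy(r[0],.036))
blue=(H>95)&(H<125)&(S>110); p=(np.argwhere(blue[215:285,145:215])[:,::-1]+[145,215]).astype(np.float32); print('blue',p.mean(0),xy(p.mean(0),.026))
for n,uv,z in [('cup',(308,235),.062),('cuprim',[(295,235),(321,235)],.062),('dip',(299,155),.028),('rest',(292,310),.02),('nose',(213,243),.024),('bottle',(243,165),0),('box',(368,140),.078)]: print(n,xy(uv,z))
cv2.imwrite('pics/c1.png',cv2.hconcat([cv2.resize(f[175:310,105:240],(400,400),interpolation=2)[:,:,::-1],cv2.resize(f[195:305,420:530],(400,400),interpolation=2)[:,:,::-1]]))
```

```text
mat ((377.8299255371094, 232.53057861328125), (72.40571594238281, 75.01409149169922), 105.9369888305664) [[0.5527, -0.1842]]
lmat ((459.5, 254.5), (108.99998474121094, 78.99998474121094), 90.0) [[0.4726, -0.3916]]
[[0.6312, -0.3088], [0.6104, -0.5222], [0.3213, -0.471], [0.3415, -0.2679]]
ladle ((465.0959167480469, 265.08905029296875), (48.92320251464844, 13.2256498336792), 69.44395446777344) [[0.4938, -0.3582], [0.5027, -0.3916], [0.3824, -0.416], [0.374, -0.3831]]
red ((178.0453338623047, 250.64356994628906), (31.367849349975586, 36.03538513183594), 72.47443389892578)
[[0.5786, 0.3944], [0.5987, 0.3042], [0.5175, 0.2829], [0.498, 0.372]] [[0.5479, 0.3383]]
blue [180.77777 250.22223] [[0.5505, 0.3343]]
cup [[0.5504, 0.0008]]
cuprim [[0.5536, 0.0335], [0.5472, -0.0319]]
dip [[0.7812, 0.0055]]
rest [[0.3698, 0.0594]]
nose [[0.5619, 0.2501]]
bottle [[0.779, 0.1625]]
box [[0.7842, -0.178]]
```

View pics/c1.png

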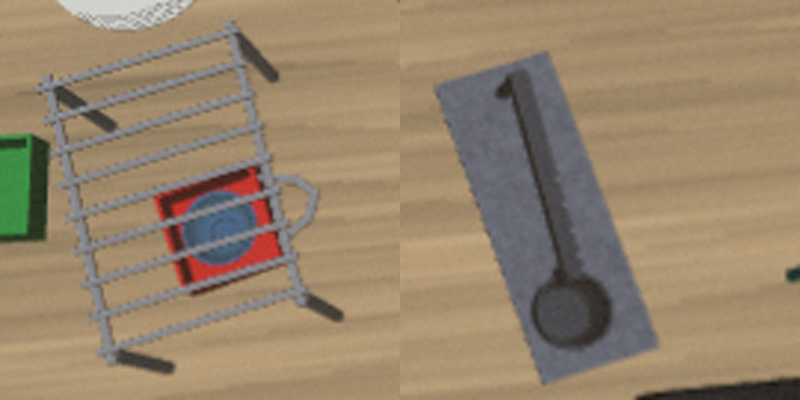

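The left crop shows the red caddy tilted about 17°, with the bail nose at crop (318,203) and the front rack corners at (232,28) and (302,298). The right crop shows the ladle's handle end at (519,71), its bowl at (571,312), and the mat corners at (435,85), (547,52), (658,346) and (545,384).

```bash
cat >> h.py <<'E'
def move(x,y,z,ang):
    """rows needed: ladle +x = tool -y at world angle ang(deg)"""
    o=arm.get_obs(); R=Ro.from_rotvec(o['tool_rot']).as_matrix(); p=o['tcp_pos']
    a=np.degrees(np.arctan2(-R[1,1],-R[0,1])); d=np.array([x,y,z])-p
    print('tcp',p.round(4),'ang',a.round(2),'f',np.round(o['force'],1),'open',round(float(o['opening']),4),'t',round(o['clock'],2))
    print('shift cm',(R.T@d*100).round(2),'turn rad',-np.radians(ang-a).round(3))
E
python3 - <<'E'
from h import *
import pickle
t,s=pickle.load(open('v0.pkl','rb'))
A=lambda p:(np.array(p)/(400/135)+[105,175]); B=lambda p:((np.array(p)-[400,0])/(400/110)+[420,195])
ang=lambda d: np.degrees(np.arctan2(d[1],d[0])).round(1)
m=onz(t,B([(435,85),(547,52),(658,346),(545,384)]),.001)[:,:2]; print('lmat',m.mean(0),ang(m[0]-m[3]),ang(m[1]-m[2]))
b=onz(t,B([(571,312)]),.03)[0,:2]; h=onz(t,B([(519,71)]),.052)[0,:2]; u=(h-b)/np.linalg.norm(h-b)
print('bowl',b,'hend',h,np.linalg.norm(h-b),'ang',ang(u)); g=b+u*.047; print('grip',g)
c=onz(t,A([(157,198),(258,167),(285,262),(193,293)]),.036)[:,:2]; print('caddy',c.mean(0),ang(c[1]-c[0]),ang(c[2]-c[3]),ang(c[1]-c[2]),np.linalg.norm(c[1]-c[0]),np.linalg.norm(c[2]-c[1]))
print('nose',onz(t,A([(318,203)]),.024)[0,:2])
r=onz(t,A([(232,28),(302,298),(110,355),(45,85)]),.132)[:,:2]; print('rack',r,r.mean(0),ang(r[0]-r[1]))
move(g[0],g[1],.20,ang(u))
E
```

```text
lmat [ 0.4741274  -0.39326081] 11.6 11.3
bowl [ 0.39912299 -0.39093506] hend [ 0.57006937 -0.37468024] 0.17171745074056566 ang 5.4
grip [ 0.44591195 -0.38648603]
caddy [0.54246408 0.33262079] -77.9 -76.5 13.1 0.09146114261569313 0.08888485456463181
nose [0.56071142 0.25188411]
rack [[0.69013596 0.2909848 ]
 [0.46117311 0.2434255 ]
 [0.43076415 0.39598448]
 [0.65663519 0.44582819]] [0.5596771  0.34405574] 11.7
tcp [ 0.1432 -0.5564  0.2272] ang 14.43 f [-0.7 -0.8  0.6] open 0.0913 t 0.1
shift cm [ -8.91 -33.55   2.74] turn rad 0.158
```

step_arm(rows=[[[-1.27, -4.8, 0.2, 0.02, 9.1], [-1.27, -4.8, 0.2, 0.02, 9.1], [-1.27, -4.8, 0.2, 0.02, 9.1], [-1.27, -4.8, 0.2, 0.02, 9.1], [-1.27, -4.8, 0.2, 0.02, 9.1], [-1.27, -4.8, 0.2, 0.02, 9.1], [-1.27, -4.8, 0.2, 0.02, 9.1], [0, 0, 0, 0, 9.1], [0, 0, 0, 0, 9.1]]], grip_force=40)

```text
clock: 1.23
tcp_pos: [0.4553, -0.4056, 0.2134]
tool_rot: [2.342, -2.093, -0.002]
force: [-0.4, 0.7, 0.1]
opening: 0.0908
```

Run:
```python
from h import *
import pickle
w=cap('wrist','w1.png'); pickle.dump(w,open('w1.pkl','wb')); move(.446,-.3865,.041,5.4)
print(-w['R'].T@w['t'].ravel(), proj(w,[[.446,-.3865,.052],[.57,-.375,.052],[.399,-.391,.03]]))
```

```text
tcp [ 0.4549 -0.4059  0.2137] ang 6.37 f [-0.4 -0.8  0.1] open 0.0911 t 1.27
shift cm [-2.03  0.65 17.27] turn rad 0.017
[ 0.52630974 -0.39780678  0.37059744] [[297.09579145 235.48866931]
 [297.89504837  94.86486469]
 [298.30994997 274.43116198]]
```

View pics/w1.png

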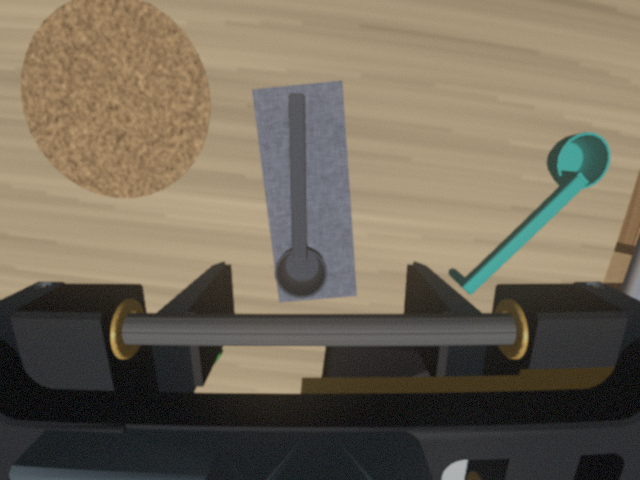

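The wrist view shows the ladle's handle end at (297,95), its bowl rim centre at (301,271), and the mat corners at (253,89), (342,81), (356,295) and (280,301).

Run:
```python
from h import *
import pickle
w=pickle.load(open('w1.pkl','rb'))
ang=lambda d: np.degrees(np.arctan2(d[1],d[0])).round(1)
h=onz(w,[(297,95),(297,150),(299,245)],.052)[:,:2]; b=onz(w,[(301,271)],.03)[0,:2]
print(h,b,ang(h[0]-h[2]),ang(h[0]-b)); u=(h[0]-b)/np.linalg.norm(h[0]-b); print('len',np.linalg.norm(h[0]-b))
g=h[0]-u*.125; print('grip',g,'origin',h[0]-u*.1)
m=onz(w,[(253,89),(342,81),(356,295),(280,301)],.001)[:,:2]; print('lmat',m.mean(0))
move(g[0],g[1],.041,ang(u))
```

```text
[[ 0.56980595 -0.37424608]
 [ 0.52394521 -0.37879065]
 [ 0.43692184 -0.38920215]] [ 0.40308695 -0.39341122] 6.4 6.6
len 0.16781695432077623
grip [ 0.44562377 -0.38852141] origin [ 0.47046021 -0.38566634]
lmat [ 0.47407504 -0.3927767 ]
tcp [ 0.4549 -0.4059  0.2137] ang 6.37 f [-0.4 -0.8  0.1] open 0.0911 t 1.27
shift cm [-1.83  0.71 17.27] turn rad -0.004
```

step_arm(rows=[[[-0.9, 0.35, 4, 0, 9.1], [-0.9, 0.35, 4, 0, 9.1], [0, 0, 4, 0, 9.1], [0, 0, 3.2, 0, 9.1], [0, 0, 2, 0, 9.1], [0, 0, 0, 0, 9.1], [0, 0, 0, 0, 1], [0, 0, 0, 0, 1], [0, 0, 0, 0, 1], [0, 0, 0, 0, 1], [0, 0, 0, 0, 1], [0, 0, 0, 0, 1], [0, 0, 0, 0, 1]]], grip_force=45)

```text
clock: 2.9
tcp_pos: [0.4469, -0.3886, 0.0419]
tool_rot: [2.342, -2.094, -0.0]
force: [0.2, 0.0, -0.0]
opening: 0.0237
```

Run:
```python
from h import *
move(.4456,-.3885,.041,6.5)
```

```text
tcp [ 0.4469 -0.3886  0.0419] ang 6.41 f [ 0.2  0.  -0. ] open 0.0237 t 2.9
shift cm [-0.02  0.13  0.09] turn rad -0.002
```

step_arm(rows=[[[0, 0, 0, 0, 1], [0, 0, 0, 0, 1], [0, 0, 0, 0, 1], [0, 0, -1, 0, 1], [0, 0, -2, 0, 1], [0, 0, -3, 0, 1], [0, 0, -4, 0, 1], [-4, 0, 0, 0, 1], [-5, 0, 0, 0, 1], [-5, 0, 0, 0, 1], [-4, 0, 0, 0, 1], [-2, 0, 0, 0, 1], [0, 0, 0, 0, 1]]], grip_force=45)

```text
clock: 4.53
tcp_pos: [0.4247, -0.1893, 0.1424]
tool_rot: [2.344, -2.092, 0.002]
force: [0.7, -0.3, -2.5]
opening: 0.0135
```

step_arm(rows=[[[0, 0, 0, -0.12, 1], [0, 0, 0, -0.174, 1], [0, 0, 0, -0.174, 1], [0, 0, 0, -0.174, 1], [0, 0, 0, -0.174, 1], [0, 0, 0, -0.174, 1], [0, 0, 0, -0.174, 1], [0, 0, 0, -0.174, 1], [0, 0, 0, -0.174, 1], [0, 0, 0, -0.17, 1], [0, 0, 0, 0, 1], [0, 0, 0, 0, 1]]])

```text
clock: 6.02
tcp_pos: [0.425, -0.1906, 0.142]
tool_rot: [3.122, 0.345, 0.001]
force: [-1.1, -0.3, -1.5]
opening: 0.0137
```

Run:
```python
from h import *
move(.592,.112,.141,102.8)
```

```text
tcp [ 0.425  -0.1906  0.142 ] ang 102.6 f [-1.1 -0.3 -1.5] open 0.0137 t 6.03
shift cm [ 22.9  -25.89   0.09] turn rad -0.004
```

step_arm(rows=[[[2, -2.3, 0, 0, 1], [3.5, -4, 0, 0, 1], [4, -4.5, 0, 0, 1], [4, -4.5, 0, 0, 1], [4, -4.5, 0, 0, 1], [3.5, -4, 0, 0, 1], [1.9, -2.1, 0, 0, 1], [0, 0, 0, 0, 1], [0, 0, 2, 0, 1], [0, 0, 2, 0, 1], [0, 0, 1.3, 0, 1], [0, 0, 0, 0, 1], [0, 0, 0, 0, 1]]])

```text
clock: 7.65
tcp_pos: [0.5912, 0.1131, 0.0896]
tool_rot: [3.122, 0.349, 0.002]
force: [0.1, -0.3, -2.4]
opening: 0.0137
```

Run:
```python
from h import *
import pickle
move(.5824,.156,.088,102.8)
t=cap('top'); s=cap('side'); w=cap('wrist'); pickle.dump((t,s,w),open('v1.pkl','wb'))
f=cv2.resize(t['frame'][185:305,120:280],(640,480),interpolation=2)
cv2.imwrite('pics/c2.png',cv2.hconcat([f[:,:,::-1][:, :400],w['frame'][:,120:520,::-1]]))
```

```text
tcp [0.5912 0.1131 0.0896] ang 102.74 f [ 0.1 -0.3 -2.4] open 0.0137 t 7.65
shift cm [ 0.09 -4.38  0.16] turn rad -0.001
```

View pics/c2.png

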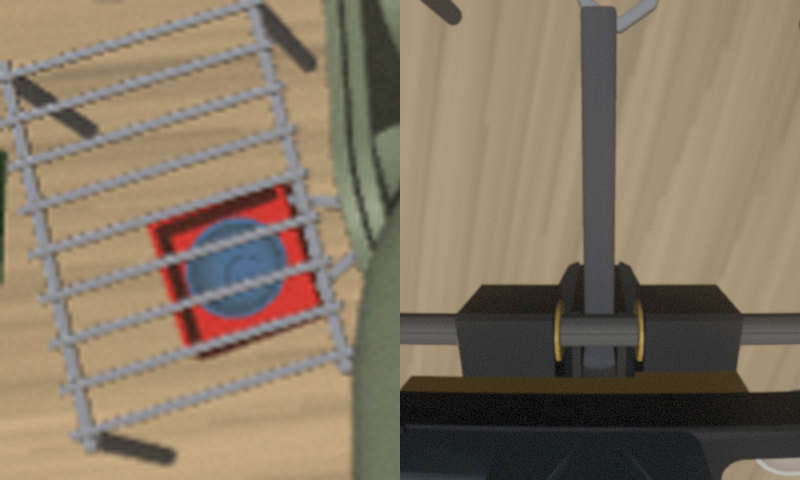

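The wrist view shows the handle end at pixel (318,8). The bail shows on both sides of it, at (305,3) and (372,3), with the nose edge near (340,26), so the nose sits slightly right of the handle. I'll turn that into a position.

Run:
```python
from h import *
import pickle
t,s,w=pickle.load(open('v1.pkl','rb'))
p=onz(w,[(305,3),(372,3),(340,26)],.024)[:,:2]; print(p)
h=onz(w,[(318,8),(319,250)],.052+.048)[:,:2]; d=h[0]-h[1]; print(h,np.degrees(np.arctan2(d[1],d[0])),np.linalg.norm(h[0]-[.5912,.1131]))
u=d/np.linalg.norm(d); leg=h[0]-.005*u; print('leg',leg)
cp=np.array([.5424,.3326]); a=np.radians(102.8); ux=np.array([np.cos(a),np.sin(a)]); uy=np.array([-ux[1],ux[0]])
for q in list(p)+[leg]: print(((q-cp)@ux*1e3).round(1),((q-cp)@uy*1e3).round(1))
# red recheck
f=t['frame']; A=lambda p:(np.array(p)/4+[120,185]); c=onz(t,A([(152,225),(287,184),(322,302),(190,352)]),.036)[:,:2]; print(c.mean(0),'front mid',c[1:3].mean(0),'rear mid',c[[0,3]].mean(0))
```

```text
[[0.54751523 0.26288153]
 [0.5849515  0.27155524]
 [0.56990047 0.2554997 ]]
[[0.56139896 0.23547545]
 [0.58289614 0.14257664]] 103.02916191286475 0.12595178677842683
leg [0.56252619 0.23060417]
-69.1 10.5
-69.0 -28.0
-81.3 -9.7
-103.9 3.0
[0.54578022 0.33483471] front mid [0.55647713 0.29127987] rear mid [0.53508331 0.37838956]
```

step_arm(rows=[[[0.9, -1, 0, 0, 1], [0, -1.5, 0, 0, 1], [0, -1.5, 0, 0, 1], [0, -0.95, 0, 0, 1], [0, 0, 0, 0, 1], [0, 0, 0, 0, 1]]])

```text
clock: 8.55
tcp_pos: [0.5885, 0.1635, 0.0889]
tool_rot: [3.122, 0.35, -0.0]
force: [0.4, -0.2, -1.9]
opening: 0.0139
```

Run:
```python
from h import *
import pickle
move(.5824,.156,.088,102.8)
t=cap('top'); w=cap('wrist'); pickle.dump((t,w),open('v2.pkl','wb'))
f=cv2.resize(t['frame'][185:305,120:220],(400,480),interpolation=2)
cv2.imwrite('pics/c3.png',cv2.hconcat([f[:,:,::-1],cv2.resize(w['frame'][:240,220:420,::-1],(400,480))]))
```

```text
tcp [0.5885 0.1635 0.0889] ang 102.79 f [ 0.4 -0.2 -1.9] open 0.0139 t 8.55
shift cm [-0.76  0.6   0.09] turn rad -0.0
```

View pics/c3.png

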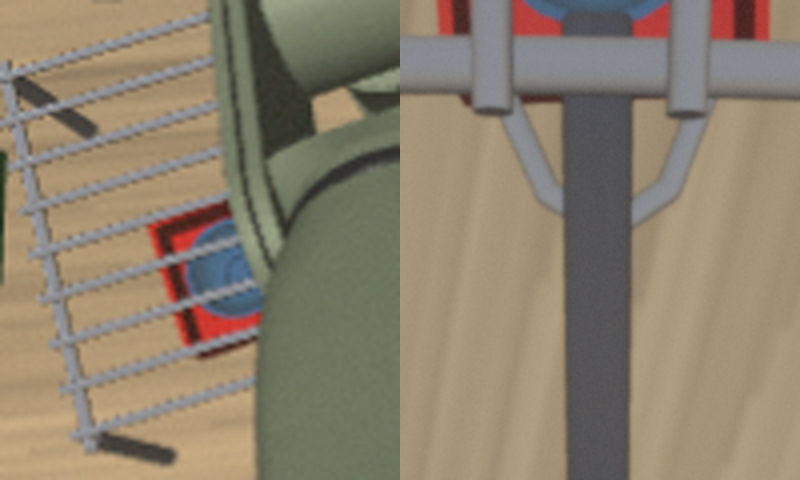

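The bail is centred around the handle, with its corners at wrist pixels (293.5,97) and (354,95). The caddy rim spans columns 240 to 404 and the handle end is at row 6.

Run:
```python
from h import *
import pickle
t,w=pickle.load(open('v2.pkl','rb'))
k=onz(w,[(293.5,97),(354,95)],.024)[:,:2]; d=k[0]-k[1]; n=np.linalg.norm(d); uy=d/n; ux=np.array([uy[1],-uy[0]]); print(k,n,ux,np.degrees(np.arctan2(ux[1],ux[0])))
h=onz(w,[(319,6)],.1)[0,:2]; u=np.array([-.2215,.975]); leg=h-.005*u; leg2=np.array([.5885,.1635])+.1195*u
c=k.mean(0)+.076*ux; print('caddy',c)
for l in (leg,leg2): print(l,((l-c)@ux*1e3).round(1),((l-c)@uy*1e3).round(1))
```

```text
[[0.5489146  0.26109948]
 [0.58404368 0.27026279]] 0.03630452289506111 [-0.25240155  0.96762258] 104.61966893655182
caddy [0.54729662 0.33922045]
[0.56003781 0.28103912] -59.5 2.4
[0.56203075 0.2800125 ] -61.0 0.7
```

The leg is over the opening, at caddy (-60,1) mm. I'll lower it.

step_arm(rows=[[[0, 0, 1, 0, 1], [0, 0, 1.2, 0, 1], [0, 0, 1.2, 0, 1], [0, 0, 0.7, 0, 1], [0, 0, 0, 0, 1], [0, 0, 0, 0, 1], [0, 0, 0, 0, 1]]])

```text
clock: 9.52
tcp_pos: [0.5889, 0.1638, 0.0484]
tool_rot: [-3.122, -0.35, -0.002]
force: [-0.3, 0.6, -1.3]
opening: 0.0142
```

```bash
cat > sim.py <<'E'
from h import *
# quasi-static trailer: hook path, effective length L
def sim(P,c0,L=.09,n=.078):
    P=np.array(P); C=[];c=np.array(c0);h0=P[0]
    v=(c-h0)/np.linalg.norm(c-h0); e=h0+v*L
    for a,b in zip(P[:-1],P[1:]):
        for s in np.linspace(0,1,21)[1:]:
            h=a+(b-a)*s; v=(e-h)/np.linalg.norm(e-h); e=h+v*L
        C.append((h,h+v*n,np.degrees(np.arctan2(v[1],v[0]))))
    return C
def clear(c,ang,ob,r):
    a=np.radians(ang);R=np.array([[np.cos(a),np.sin(a)],[-np.sin(a),np.cos(a)]]);q=R@(np.array(ob)-c)
    return np.linalg.norm(np.maximum(abs(q)-.045,0))-r
if __name__=='__main__':
  P=[(.561,.265),(.575,.21),(.602,.155),(.635,.11),(.665,.06),(.68,.01),(.68,-.04),(.67,-.09),(.64,-.135),(.60,-.17),(.56,-.21),(.525,-.25),(.505,-.255)]
  for L in(.08,.1):
    for h,c,a in sim(P,(.547,.341),L): print(h.round(3),c.round(3),a.round(0),'cup',clear(c,a,(.551,0),.034).round(3),'dip',clear(c,a,(.781,.005),.042).round(3),'post',clear(c,a,(.47,.249),.006).round(3))
  move(0,0,0,104)
E
python3 sim.py
```

```text
[0.575 0.21 ] [0.558 0.286] 102.0 cup 0.2 dip 0.257 post 0.043
[0.602 0.155] [0.576 0.228] 110.0 cup 0.137 dip 0.204 post 0.043
[0.635 0.11 ] [0.599 0.179] 118.0 cup 0.088 dip 0.155 post 0.079
[0.665 0.06 ] [0.627 0.128] 119.0 cup 0.055 dip 0.099 post 0.135
[0.68 0.01] [0.649 0.082] 113.0 cup 0.043 dip 0.048 post 0.181
[ 0.68 -0.04] [0.663 0.036] 103.0 cup 0.038 dip 0.022 post 0.221
[ 0.67 -0.09] [ 0.668 -0.012] 92.0 cup 0.037 dip 0.027 post 0.259
[ 0.64  -0.135] [ 0.66 -0.06] 75.0 cup 0.042 dip 0.031 post 0.293
[ 0.6  -0.17] [ 0.64  -0.103] 59.0 cup 0.05 dip 0.08 post 0.323
[ 0.56 -0.21] [ 0.608 -0.148] 52.0 cup 0.064 dip 0.14 post 0.353
[ 0.525 -0.25 ] [ 0.575 -0.19 ] 51.0 cup 0.094 dip 0.195 post 0.382
[ 0.505 -0.255] [ 0.562 -0.202] 43.0 cup 0.105 dip 0.214 post 0.393
[0.575 0.21 ] [0.559 0.286] 102.0 cup 0.2 dip 0.257 post 0.044
[0.602 0.155] [0.577 0.229] 108.0 cup 0.138 dip 0.202 post 0.045
[0.635 0.11 ] [0.601 0.18 ] 116.0 cup 0.089 dip 0.153 post 0.08
[0.665 0.06 ] [0.628 0.129] 118.0 cup 0.056 dip 0.098 post 0.135
[0.68 0.01] [0.649 0.082] 114.0 cup 0.043 dip 0.048 post 0.181
[ 0.68 -0.04] [0.66  0.036] 104.0 cup 0.036 dip 0.024 post 0.22
[ 0.67 -0.09] [ 0.664 -0.012] 94.0 cup 0.033 dip 0.031 post 0.258
[ 0.64  -0.135] [ 0.655 -0.058] 79.0 cup 0.034 dip 0.037 post 0.289
[ 0.6  -0.17] [ 0.634 -0.1  ] 64.0 cup 0.04 dip 0.079 post 0.316
[ 0.56 -0.21] [ 0.604 -0.145] 56.0 cup 0.058 dip 0.138 post 0.347
[ 0.525 -0.25 ] [ 0.572 -0.188] 53.0 cup 0.091 dip 0.193 post 0.379
[ 0.505 -0.255] [ 0.559 -0.199] 46.0 cup 0.101 dip 0.214 post 0.388
tcp [0.5889 0.1638 0.0484] ang 102.78 f [-0.3  0.6 -1.3] open 0.0142 t 9.53
shift cm [-61.06   2.94   4.78] turn rad -0.021
```

```bash
cat > plan.py <<'E'
from h import *
def plan(W,step=.015,z=.048,l=.1195):
    o=arm.get_obs(); R=Ro.from_rotvec(o['tool_rot']).as_matrix(); p=o['tcp_pos'].copy()
    a=np.degrees(np.arctan2(-R[1,1],-R[0,1])); U=lambda a:np.array([np.cos(np.radians(a)),np.sin(np.radians(a))])
    h=p[:2]+l*U(a); print('hook',h.round(4),'ang',a.round(1),'z',p[2].round(4),'f',np.round(o['force'],1),'t',round(o['clock'],2))
    rows=[];q=p[:2].copy();b=a;dz=round(p[2]-z,3)*100
    for x,y,an in W:
        n=max(1,int(np.ceil(np.hypot(x-h[0],y-h[1])/step)))
        for k in range(1,n+1):
            hh=h+(np.array([x,y])-h)*k/n; aa=a+(an-a)*k/n; tq=hh-l*U(aa); d=tq-q
            ty=-U(b); tx=np.array([-ty[1],ty[0]])*-1
            tx=np.array([U(b)[1],-U(b)[0]])
            r=[round(100*d@tx,1),round(100*d@ty,1),round(dz,1),round(-np.radians(aa-b),2)]; dz=0
            q=q+(r[0]*tx+r[1]*ty)/100; b-=np.degrees(r[3]); rows.append(r+[1])
        h=np.array([x,y]);a=an
    print(len(rows),[rows],'end hook',(q+l*U(b)).round(3),b.round(1))
E
python3 -c "
from plan import *
plan([(.575,.21,102),(.602,.155,98),(.635,.11,94),(.665,.06,88)])"
```

```text
hook [0.5624 0.2803] ang 102.8 z 0.0484 f [-0.3  0.6 -1.3] t 9.53
18 [[[np.float64(-0.1), np.float64(1.4), np.float64(0.0), np.float64(0.0), 1], [np.float64(-0.1), np.float64(1.5), 0, np.float64(0.01), 1], [np.float64(-0.1), np.float64(1.4), 0, np.float64(-0.0), 1], [np.float64(-0.1), np.float64(1.4), 0, np.float64(0.0), 1], [np.float64(-0.0), np.float64(1.4), 0, np.float64(0.0), 1], [np.float64(0.1), np.float64(1.2), 0, np.float64(0.02), 1], [np.float64(0.1), np.float64(1.2), 0, np.float64(0.01), 1], [np.float64(0.2), np.float64(1.2), 0, np.float64(0.02), 1], [np.float64(0.2), np.float64(1.2), 0, np.float64(0.01), 1], [np.float64(0.2), np.float64(1.1), 0, np.float64(0.01), 1], [np.float64(0.4), np.float64(1.3), 0, np.float64(0.02), 1], [np.float64(0.5), np.float64(1.2), 0, np.float64(0.02), 1], [np.float64(0.5), np.float64(1.2), 0, np.float64(0.02), 1], [np.float64(0.5), np.float64(1.2), 0, np.float64(0.01), 1], [np.float64(0.4), np.float64(1.3), 0, np.float64(0.03), 1], [np.float64(0.3), np.float64(1.2), 0, np.float64(0.03), 1], [np.float64(0.5), np.float64(1.3), 0, np.float64(0.02), 1], [np.float64(0.4), np.float64(1.2), 0, np.float64(0.03), 1]]] end hook [0.665 0.06 ] 87.9
```

step_arm(rows=[[[-0.1, 0.7, 0, 0, 1], [-0.1, 0.7, 0, 0, 1], [-0.1, 1.0, 0, 0.01, 1], [-0.1, 1.0, 0, 0, 1], [0, 1.3, 0, 0, 1], [0, 1.3, 0, 0, 1], [0, 1.1, 0, 0, 1], [0.1, 1.2, 0, 0.02, 1], [0.1, 1.2, 0, 0.01, 1], [0.2, 1.2, 0, 0.02, 1], [0.2, 1.2, 0, 0.01, 1], [0.2, 1.1, 0, 0.01, 1]]])

```text
clock: 11.02
tcp_pos: [0.6185, 0.036, 0.0479]
tool_rot: [3.134, 0.223, -0.0]
force: [-0.7, 1.9, -2.1]
opening: 0.0137
```

Run:
```python
from plan import *
w=cap('wrist'); t=cap('top')
cv2.imwrite('pics/c4.png',cv2.hconcat([cv2.resize(t['frame'][135:310,120:385,::-1],(400,264)),cv2.resize(w['frame'][:264,120:520,::-1],(400,264))]))
plan([(.635,.11,94),(.665,.06,88),(.68,.01,82)])
```

```text
hook [0.6022 0.1535] ang 98.1 z 0.048 f [-0.4  0.3 -2.9] t 11.12
12 [[[np.float64(0.4), np.float64(1.2), np.float64(-0.0), np.float64(0.02), 1], [np.float64(0.5), np.float64(1.2), 0, np.float64(0.02), 1], [np.float64(0.5), np.float64(1.1), 0, np.float64(0.01), 1], [np.float64(0.5), np.float64(1.2), 0, np.float64(0.02), 1], [np.float64(0.3), np.float64(1.3), 0, np.float64(0.03), 1], [np.float64(0.4), np.float64(1.3), 0, np.float64(0.02), 1], [np.float64(0.4), np.float64(1.2), 0, np.float64(0.03), 1], [np.float64(0.5), np.float64(1.3), 0, np.float64(0.03), 1], [np.float64(0.1), np.float64(1.2), 0, np.float64(0.02), 1], [np.float64(0.1), np.float64(1.2), 0, np.float64(0.03), 1], [np.float64(0.2), np.float64(1.2), 0, np.float64(0.03), 1], [np.float64(0.2), np.float64(1.2), 0, np.float64(0.02), 1]]] end hook [0.68 0.01] 82.1
```

View pics/c4.png

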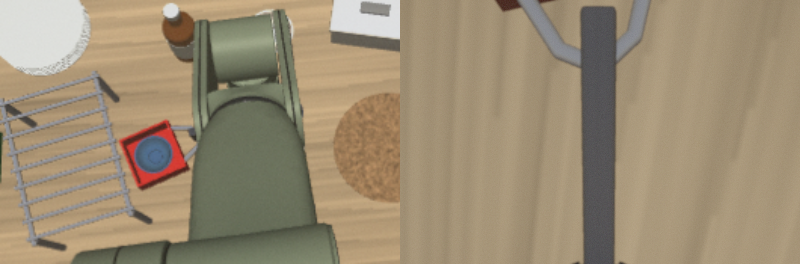

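The caddy is hooked and trailing clear of the rack, at left-panel (155,155), with the dish centred in it. I'll continue.

step_arm(rows=[[[0.4, 1.2, 0, 0.02, 1], [0.5, 1.2, 0, 0.02, 1], [0.5, 1.1, 0, 0.01, 1], [0.5, 1.2, 0, 0.02, 1], [0.3, 1.3, 0, 0.03, 1], [0.4, 1.3, 0, 0.02, 1], [0.4, 1.2, 0, 0.03, 1], [0.5, 1.3, 0, 0.03, 1], [0.1, 1.2, 0, 0.02, 1], [0.1, 1.2, 0, 0.03, 1], [0.2, 1.2, 0, 0.03, 1], [0.2, 1.2, 0, 0.02, 1]]])

```text
clock: 12.62
tcp_pos: [0.6627, -0.1074, 0.0479]
tool_rot: [3.134, -0.217, -0.0]
force: [-0.7, 2.6, -2.7]
opening: 0.0136
```

Run:
```python
from plan import *
w=cap('wrist'); t=cap('top')
cv2.imwrite('pics/c5.png',cv2.hconcat([cv2.resize(t['frame'][135:310,170:435,::-1],(400,264)),cv2.resize(w['frame'][:264,120:520,::-1],(400,264))]))
f=t['frame']; H,S,V=[a.astype(int) for a in cv2.split(cv2.cvtColor(f,cv2.COLOR_RGB2HSV))]
red=((H<8)|(H>172))&(S>150)&(V>80); q=(np.argwhere(red[130:300,180:420])[:,::-1]+[180,130]).astype(np.float32); r=cv2.minAreaRect(q); print(r,onz(t,[r[0]],.036))
plan([(.68,-.04,77),(.67,-.09,72),(.64,-.135,66)])
```

```text
((274.6000061035156, 204.20001220703125), (33.09380340576172, 34.882659912109375), 63.43495178222656) [[0.64729869 0.08096675 0.036     ]]
hook [0.6797 0.0099] ang 82.0 z 0.0481 f [-0.4 -0.4 -1.7] t 12.72
12 [[[np.float64(-0.1), np.float64(1.2), np.float64(0.0), np.float64(0.02), 1], [np.float64(-0.0), np.float64(1.3), 0, np.float64(0.02), 1], [np.float64(-0.1), np.float64(1.2), 0, np.float64(0.03), 1], [np.float64(0.0), np.float64(1.2), 0, np.float64(0.02), 1], [np.float64(-0.2), np.float64(1.3), 0, np.float64(0.02), 1], [np.float64(-0.2), np.float64(1.2), 0, np.float64(0.02), 1], [np.float64(-0.2), np.float64(1.3), 0, np.float64(0.02), 1], [np.float64(-0.1), np.float64(1.3), 0, np.float64(0.03), 1], [np.float64(-0.7), np.float64(1.3), 0, np.float64(0.02), 1], [np.float64(-0.6), np.float64(1.3), 0, np.float64(0.03), 1], [np.float64(-0.6), np.float64(1.3), 0, np.float64(0.02), 1], [np.float64(-0.6), np.float64(1.3), 0, np.float64(0.03), 1]]] end hook [ 0.64  -0.135] 66.0
```

View pics/c5.png

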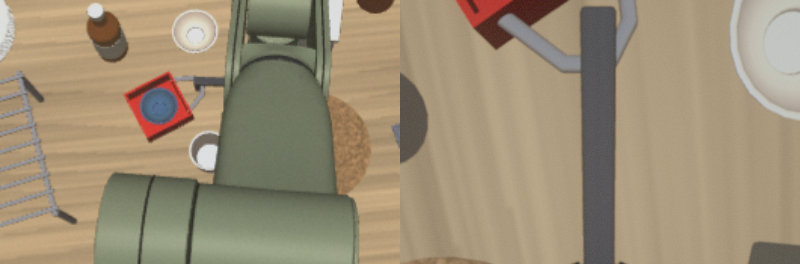

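The caddy is at (0.647,0.081), matching the prediction of (0.649,0.082). The cup at (208,152) and the dip dish at (195,31) are both clear of it.

step_arm(rows=[[[-0.1, 1.2, 0, 0.02, 1], [0, 1.3, 0, 0.02, 1], [-0.1, 1.2, 0, 0.03, 1], [0, 1.2, 0, 0.02, 1], [-0.2, 1.3, 0, 0.02, 1], [-0.2, 1.2, 0, 0.02, 1], [-0.2, 1.3, 0, 0.02, 1], [-0.1, 1.3, 0, 0.03, 1], [-0.7, 1.3, 0, 0.02, 1], [-0.6, 1.3, 0, 0.03, 1], [-0.6, 1.3, 0, 0.02, 1], [-0.6, 1.3, 0, 0.03, 1]]])

```text
clock: 14.22
tcp_pos: [0.5906, -0.243, 0.048]
tool_rot: [3.073, -0.653, 0.0]
force: [0.3, 3.4, -2.5]
opening: 0.0136
```

```bash
cat > look.py <<'E'
from plan import *
def red(t,f=None):
    H,S,V=[a.astype(int) for a in cv2.split(cv2.cvtColor(t['frame'],cv2.COLOR_RGB2HSV))]
    m=((H<8)|(H>172))&(S>150)&(V>80); q=(np.argwhere(m[130:300,180:430])[:,::-1]+[180,130]).astype(np.float32); r=cv2.minAreaRect(q); print(r,'red',onz(t,[r[0]],.036).round(4))
E
python3 - <<'E'
from look import *
t=cap('top'); red(t)
cv2.imwrite('pics/c6.png',cv2.resize(t['frame'][135:310,220:485,::-1],(530,350)))
plan([(.60,-.17,62),(.56,-.21,58),(.525,-.25,55),(.515,-.255,55)])
E
```

```text
((326.4931640625, 197.81507873535156), (34.23192596435547, 35.12174606323242), 6.009005546569824) red [[ 0.6513 -0.0563  0.036 ]]
hook [ 0.6378 -0.1352] ang 65.9 z 0.048 f [-1.8 -0.7 -2.7] t 14.28
13 [[[np.float64(-0.7), np.float64(1.2), np.float64(-0.0), np.float64(0.02), 1], [np.float64(-0.7), np.float64(1.2), 0, np.float64(0.01), 1], [np.float64(-0.7), np.float64(1.2), 0, np.float64(0.02), 1], [np.float64(-0.6), np.float64(1.2), 0, np.float64(0.02), 1], [np.float64(-0.7), np.float64(1.3), 0, np.float64(0.02), 1], [np.float64(-0.6), np.float64(1.4), 0, np.float64(0.01), 1], [np.float64(-0.5), np.float64(1.3), 0, np.float64(0.02), 1], [np.float64(-0.6), np.float64(1.4), 0, np.float64(0.02), 1], [np.float64(-0.3), np.float64(1.3), 0, np.float64(0.01), 1], [np.float64(-0.4), np.float64(1.3), 0, np.float64(0.01), 1], [np.float64(-0.3), np.float64(1.3), 0, np.float64(0.02), 1], [np.float64(-0.4), np.float64(1.4), 0, np.float64(0.01), 1], [np.float64(-0.5), np.float64(0.9), 0, np.float64(0.0), 1]]] end hook [ 0.515 -0.254] 55.0
```

View pics/c6.png

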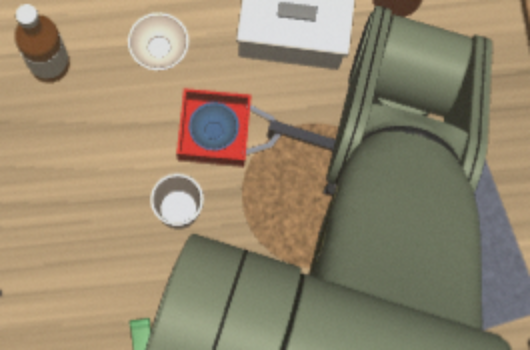

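The caddy is past the cup, at about (0.651,-0.056), with the leg still in the bail nose. Everything else is standing.

step_arm(rows=[[[-0.7, 1.2, 0, 0.02, 1], [-0.7, 1.2, 0, 0.01, 1], [-0.7, 1.2, 0, 0.02, 1], [-0.6, 1.2, 0, 0.02, 1], [-0.7, 1.3, 0, 0.02, 1], [-0.6, 1.4, 0, 0.01, 1], [-0.5, 1.3, 0, 0.02, 1], [-0.6, 1.4, 0, 0.02, 1], [-0.3, 1.3, 0, 0.01, 1], [-0.4, 1.3, 0, 0.01, 1], [-0.3, 1.2, 0, 0.02, 1], [-0.4, 1.0, 0, 0.01, 1], [0, 0, 0, 0, 1]]])

```text
clock: 15.9
tcp_pos: [0.4604, -0.3429, 0.048]
tool_rot: [2.997, -0.94, -0.001]
force: [-0.2, 0.1, -2.0]
opening: 0.0139
```

Run:
```python
from look import *
t=cap('top'); red(t); w=cap('wrist')
cv2.imwrite('pics/c7.png',cv2.hconcat([cv2.resize(t['frame'][135:310,260:525,::-1],(400,264)),cv2.resize(w['frame'][:264,120:520,::-1],(400,264))]))
plan([(.515,-.262,55)])
```

```text
((377.2961120605469, 222.1437530517578), (34.9835090637207, 35.9661865234375), 31.607501983642578) red [[ 0.5728 -0.1812  0.036 ]]
hook [ 0.5293 -0.2443] ang 55.2 z 0.048 f [-0.3  0.8 -2.1] t 16.0
2 [[[np.float64(-0.1), np.float64(1.1), np.float64(0.0), np.float64(0.0), 1], [np.float64(-0.1), np.float64(1.2), 0, np.float64(0.0), 1]]] end hook [ 0.515 -0.262] 55.2
```

View pics/c7.png

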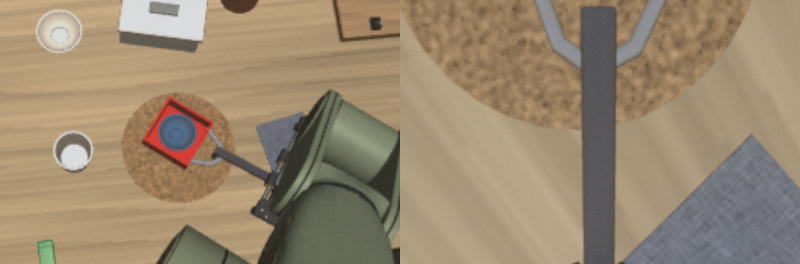

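The caddy sits on the mat about 20 mm from the centre. I'll give it one more small pull, then back the leg off and lift.

step_arm(rows=[[[-0.45, 0.9, 0, 0, 1], [-0.45, 0.9, 0, 0, 1], [0, 0, 0, 0, 1], [0, 0, 0, 0, 1], [0.1, -0.7, 0, 0, 1], [0.1, -0.7, 0, 0, 1], [0, 0, 0, 0, 1], [0, 0, 0, 0, 1]]])

```text
clock: 17.0
tcp_pos: [0.4534, -0.3413, 0.0479]
tool_rot: [2.998, -0.938, -0.0]
force: [0.6, -0.9, -2.5]
opening: 0.0137
```

Run:
```python
from look import *
t=cap('top'); red(t); w=cap('wrist')
cv2.imwrite('pics/c8.png',cv2.hconcat([cv2.resize(t['frame'][135:310,260:525,::-1],(400,264)),cv2.resize(w['frame'][:264,120:520,::-1],(400,264))]))
plan([(.515,-.262,55)])
```

```text
((382.6621398925781, 226.47296142578125), (35.106788635253906, 36.03676986694336), 35.53767776489258) red [[ 0.5599 -0.1937  0.036 ]]
hook [ 0.5214 -0.2433] ang 55.2 z 0.0479 f [-0.2 -0.2 -2.7] t 17.1
2 [[[np.float64(0.2), np.float64(0.9), np.float64(-0.0), np.float64(0.0), 1], [np.float64(0.3), np.float64(1.0), 0, np.float64(0.0), 1]]] end hook [ 0.515 -0.262] 55.2
```

View pics/c8.png

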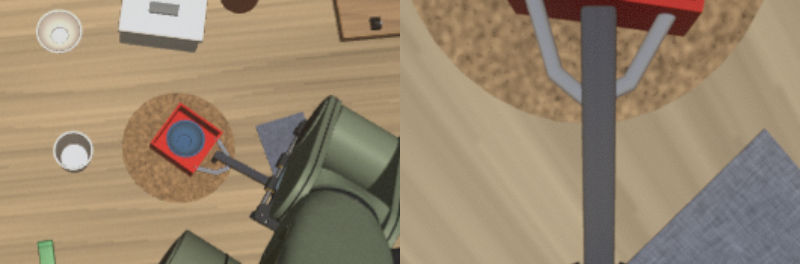

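The caddy is at (0.560,-0.194), 12 mm from the mat centre, and the leg is off the nose. I'll lift the ladle straight up and carry it home.

step_arm(rows=[[[0, 0, -1, 0, 1], [0, 0, -2, 0, 1], [0, 0, -2, 0, 1], [0, 0, -2, 0, 1], [0, 1, 0, 0, 1], [0, 2, 0, 0, 1], [0, 2, 0, 0, 1], [0, 0, 0, 0.1, 1], [0, 0, 0, 0.17, 1], [0, 0, 0, 0.17, 1], [0, 0, 0, 0.17, 1], [0, 0, 0, 0.15, 1], [0, 0, 0, 0, 1], [0, 0, 0, 0, 1]]])

```text
clock: 18.85
tcp_pos: [0.4241, -0.383, 0.1175]
tool_rot: [2.437, -1.982, -0.001]
force: [-0.8, 0.2, -1.3]
opening: 0.0135
```

Run:
```python
from look import *
move(.4508,-.3977,.0424,11.5); t=cap('top'); red(t)
```

```text
tcp [ 0.4241 -0.383   0.1175] ang 11.75 f [-0.8  0.2 -1.3] open 0.0135 t 18.85
shift cm [ 1.99 -2.32  7.51] turn rad 0.004
((382.6283874511719, 226.52029418945312), (35.10678482055664, 36.15301513671875), 35.53767776489258) red [[ 0.5598 -0.1936  0.036 ]]
```

step_arm(rows=[[[1, -1.2, 0, 0, 1], [1, -1.1, 0, 0, 1], [0, 0, 2.5, 0, 1], [0, 0, 2.5, 0, 1], [0, 0, 1.5, 0, 1], [0, 0, 0.5, 0, 1], [0, 0, 0.3, 0, 1], [0, 0, 0.1, 0, 1], [0, 0, 0.1, 0, 1], [0, 0, 0, 0, 1], [0, 0, 0, 0, 1]]])

```text
clock: 20.27
tcp_pos: [0.4514, -0.3976, 0.0432]
tool_rot: [2.436, -1.984, 0.001]
force: [0.7, -0.2, -2.4]
opening: 0.0137
```

Run:
```python
from look import *
move(.4508,-.3977,.042,11.5)
```

```text
tcp [ 0.4514 -0.3976  0.0432] ang 11.67 f [ 0.7 -0.2 -2.4] open 0.0137 t 20.27
shift cm [0.   0.06 0.12] turn rad 0.003
```

step_arm(rows=[[[0, 0, 0.1, 0, 1], [0, 0, 0.05, 0, 1], [0, 0, 0, 0, 1], [0, 0, 0, 0, 1]]], grip_force=20)

```text
clock: 20.78
tcp_pos: [0.4514, -0.3975, 0.0418]
tool_rot: [2.436, -1.984, 0.001]
force: [-0.7, 0.4, 1.8]
opening: 0.014
```

step_arm(rows=[[[0, 0, 0, 0, 2], [0, 0, 0, 0, 4], [0, 0, 0, 0, 6], [0, 0, 0, 0, 6], [0, 0, 0, 0, 6], [0, 0, 0, 0, 6], [0, 0, 0, 0, 6], [0, 0, -2, 0, 6], [0, 0, -4, 0, 6], [0, 0, -5, 0, 6], [0, 0, -5, 0, 6], [0, 4, 0, 0, 6], [0, 5, 0, 0, 6], [0, 4, 0, 0, 6], [0, 0, 0, 0, 6], [0, 0, 0, 0, 6]]])

```text
clock: 22.78
tcp_pos: [0.3245, -0.4239, 0.2017]
tool_rot: [-2.435, 1.984, -0.002]
force: [0.8, -0.3, -0.2]
opening: 0.0602
```

Run:
```python
from look import *
move(.45,-.4,.2,11.5); t=cap('top'); red(t); w=cap('wrist')
cv2.imwrite('pics/c9.png',cv2.hconcat([cv2.resize(t['frame'][135:333,260:560,::-1],(400,264)),cv2.resize(w['frame'][:,:,::-1],(400,264))]))
```

```text
tcp [ 0.3245 -0.4239  0.2017] ang 11.66 f [ 0.8 -0.3 -0.2] open 0.0602 t 22.77
shift cm [  0.19 -12.77   0.18] turn rad 0.003
((382.7351379394531, 226.48919677734375), (34.9962158203125, 36.24607849121094), 36.02737045288086) red [[ 0.5598 -0.1938  0.036 ]]
```

View pics/c9.png

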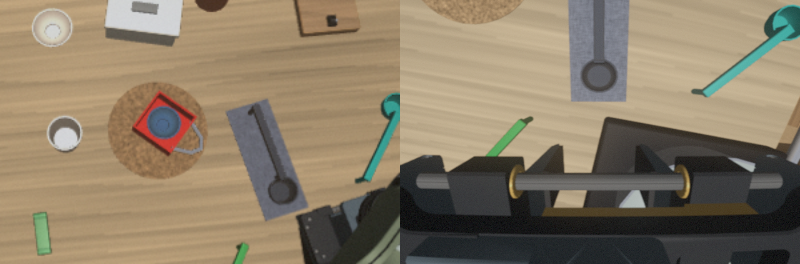

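The ladle lies on its mat and the caddy is on the cork mat with the dish upright. The bystanders look unmoved, and the gripper is clear with about zero force. I'll hand it in.

```bash
python3 -c "
from workcell import arm
print(arm.sign_off(), arm.get_obs()['force'])"
```

```text
the job is handed in; nothing more can be done
the job is handed in; nothing more can be done
```

The job is handed in at about 23 s of the 64 s allowed; no verdict is reported. I hooked the bail with the ladle, dragged the caddy out between the rack posts and around the cup, and pulled it onto the cork mat. I then unhooked the ladle and set it back on its grey mat.

- **Caddy:** my last image put it at about (0.560, -0.194), roughly 12 mm from the mat's centre (limit 45 mm). It did not move during unhooking, and the blue dish looked upright inside it.
- **Ladle:** it was set down softly and released, lying on the grey mat. By the gripper position at release, its middle is within about 1 cm of the mat's centre (limit 60 mm); I did not measure it again afterwards.
- **Bystanders:** in the last picture the cup, dipping dish, chopstick rest and box looked unmoved and upright. The bottle was outside that crop; it last appeared standing after the caddy had passed the cup. I judged all of these by eye rather than measuring them.
- **Gripper:** it ended clear of everything, with about zero force reading.
- **One disagreement:** my first estimate of the caddy from the top camera was about 7–8 mm off. The wrist camera showed this, and I corrected it before lowering the hook.

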